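Slide a module home between the dock's rails

TASK

Push the grey module along the bench with your fingertips: square it up with the dock's lane and slide it down between the two guide rails until it rests against the dock head. Neither the module nor the robot may touch the rails; do not lift or tip the module, and leave the other things on the bench where they are. Finish with the hand clear of everything.

Things in the scene. Friction and masses are not known exactly. Their poses are not given: they have to be found in the camera images.
- module: Grey metal box with flat sides, loose on the bench askew before the lane's mouth: 90 mm wide (its x), 120 mm long (its y), 60 mm high; 0.4 to 0.85 kg, slides under about 2 to 10 N. Origin: centre of its underside. The +y end (dark connector patch) goes first; the -y end (dark panel, small display) is pushed. Vent slots on top. Too wide to grasp.
- dock: Fixed dock: a lane on the bench top between two rails, 106 mm wide (x = -53 to 53 mm) and 180 mm long, closed by a grey block, the dock head (160 mm wide, 70 mm high). Origin: middle of the lane's open mouth, at bench height; y points down the lane, x across it away from the robot. The head's flat face is at y = 180 mm: the module is home with its origin at x = 0, y = 120 mm, axes parallel.
- lane_end (a point): Middle of the dock head's flat face, at bench height: the far end of the lane, 180 mm from the mouth. The lane runs roughly from the robot's right to its left.
- rail_near: The guide rail nearer the robot: an aluminium bar 12 mm wide, 22 mm high, 180 mm long, fixed. Same origin and axes as the dock; the bar occupies x = -65 to -53 mm, y = 0 to 180 mm.
- rail_far: The guide rail farther from the robot: same bar; same origin and axes as the dock; it occupies x = +53 to +65 mm, y = 0 to 180 mm.
- spool_a: Bystander: a wire spool standing on end, 60 mm diameter, 50 mm high, beside the near rail; loose; origin at its underside centre.
- spool_b: Bystander: a wire spool standing on end, 60 mm diameter, 50 mm high, beside the far rail; loose; origin at its underside centre.
- screwdriver: Bystander: a screwdriver lying on the bench, right of the work; loose; origin at its underside, handle to its -x; about 0.2 m long.
- breadboard: Bystander: a flat white breadboard, 55 x 165 x 9 mm, behind the dock head; loose; origin at its underside centre.
- jar: Bystander: a small clear parts jar, 52 mm diameter, 70 mm high, beside the dock head; loose; origin at its underside centre.
- meter: Bystander: a hand multimeter lying on its back, 95 x 190 x 36 mm, right of the work; loose; origin at its underside centre.
- parts_tray: Bystander: a grey divided tray, 100 x 140 x 30 mm, left of the work; loose; origin at its underside centre.
There are look-alikes about, which are no part of the job. Several things have the shape of the module; the one meant has the colours described above.

How it is judged:
By the outcome, as a careful person would: the job done as asked, in the order asked, and still so for the second after the job is handed in, with the robot touching nothing.
It also fails if it takes over 72 s, if anything falls off the work surface, if the arm or the gripper's body presses on something with over 40 N, if the wrist force passes 120 N, or if a joint passes its speed limit or range.

ROBOT

A 6-joint arm with a two-finger parallel gripper is mounted at the origin on the work surface. World frame = base frame: x ahead of the robot, y to its left, z up, the work surface at z = 0. Lengths are in m, angles in rad, forces in N, time in s.
With the tool pointing down it reaches from about 0.25 to 0.775 m from the base axis. Payload 4 kg.
Tool frame: the origin (TCP) lies midway between the tips of the shut fingers; the grasp point (between the pads) lies 19 mm behind it; z points along the fingers, x is the direction in which the jaws open and shut, and the axes are right-handed (so a half turn about z gives the same grasp; the last joint's range is limited). The gripper opens to 94 mm and grips with 3 to 60 N. Pads are 16 mm wide; open, the fingers measure 119 mm over their backs; the gripper's body (75 mm by 177 mm) begins 78 mm behind the grasp point.
Start: joints at [1.071, 0.087, 1.371, -0, 1.684, -0.103], TCP at [0.213, 0.507, 0.206] pointing down, gripper open.
Joint ranges: [-3.1, 3.1], [-0.76, 2.03], [0.27, 2.55], [-1.08, 4.22], [0.17, 2.65], [-2.57, 2.57]. Speed limits (rad/s): [2.79, 2.79, 3.14, 3.14, 3.14, 3.14].

INTERFACE

Orientations are given as [roll, pitch, yaw] about the fixed x, y, z axes, in that order (R = Rz(yaw) Ry(pitch) Rx(roll)).
In Python, from bench import robot gives the robot as it stands.
- The arm moves only by the shell command python3 -m handwheel 'ROWS'. ROWS is a JSON object of lists of equal length, an entry for each row: "delta_pos": the shift along the tool's x, y, z in mm, a list of three; "rotation": the turn, a rotation vector about the tool's x, y, z in rad, a list of three; "claw": the closure, from -1 (fully open) to 1 (shut). In form: {"delta_pos": [[tx, ty, tz], ...], "rotation": [[wx, wy, wz], ...], "claw": [claw, ...]}. A call has exactly 8 rows; each row shifts and turns the commanded pose from where the row before left it, along the tool's axes as they then stand; what a row does not reach is not made up. A row lasts 1/8 s, in which the tool goes at most 62.5 mm and 10.7 degrees, less where a joint would pass 70% of its speed; a pose out of reach is approached as far as the arm can. A call with a gripper value outside its range is refused whole. The fingers move at their own pace and stop on an object; the grip force is fixed at half the most. Time passes only in rows, so rows that do not move let the fingers close, or fill a call up. It gives the time, the measured TCP pose, the force and the opening at its end, in the units of the state.
- robot.get_obs(): the state, without advancing time (a new reading comes with each control period).
- robot.snapshot(name): name is "scene" or "top" or "wrist"; returns a dict with "color" (480x640x3 uint8, red, green, blue), "intrinsics" (3x3 intrinsics, pixels), "eye" and "rotation" of the camera in the world. Camera axes: x right, y down, z forward; pixel columns grow to the right and rows downward; lengths in m; the calibration is good to about 2 mm. A picture is of the moment at which its call begins. There is no depth.
- robot.close_job(): hands the job in, once; it reports no verdict.
The state is a dict: "time": time; "joint_positions": joint angles; "qvel": joint speeds; "joint_torque": joint torques, N m; "tool_pos": TCP position; "ee_rot": TCP orientation; "wrist_force": force on the tool from outside, world axes, zero at the start; "wrist_torque": the same for the moment, N m; "width": finger opening in m.
Only numpy, scipy, OpenCV 4.12 (cv2) and the standard library are available. Lean on these libraries where they do the work, as an engineer would, in place of code of your own. Each camera call takes 0.05 s, during which the arm holds its last target.

## Working session

There is one attempt and no reset: what is moved stays moved. The work goes in short steps, Python scripts to look and compute and a shell command to move; the robot and the scene stay as the last step left them, time stands still between calls to the robot, and variables do not carry over. Pictures are saved under pics/ and viewed, and the job is handed in when it is done.

```bash
mkdir -p pics; cat > h.py <<'E'
import numpy as np,cv2
from bench import robot
def snap(n,f):
    s=robot.snapshot(n); cv2.imwrite('pics/'+f,s['color'][:,:,::-1]); 
    np.savez('pics/'+f+'.npz',**{k:np.array(s[k]) for k in('color','intrinsics','eye','rotation')}); return s
def load(f): return np.load('pics/'+f+'.npz')
def px2w(s,u,v,z):
    d=np.array(s['rotation'])@np.linalg.inv(np.array(s['intrinsics']))@np.array([u,v,1.]); e=np.array(s['eye'])
    return e+d*(z-e[2])/d[2]
def w2px(s,p):
    q=np.array(s['intrinsics'])@(np.array(s['rotation']).T@(np.array(p)-np.array(s['eye']))); return q[:2]/q[2]
E
python3 - <<'E'
from h import *
for n in('top','scene'):
    s=snap(n,n+'0.png'); print(n,s['eye'],s['rotation'],s['intrinsics'])
print(robot.get_obs())
E
```

```text
top [0.39542858 0.07966869 1.28099468] [-3.02380736 -0.01272189 -1.54765822] [[487.30468961   0.         314.43535117]
 [  0.         487.30468961 232.63923972]
 [  0.           0.           1.        ]]
scene [ 1.41440835 -0.08830439  1.20919369] [-2.48919762 -0.00686679  1.41234463] [[590.07640549   0.         330.131702  ]
 [  0.         590.07640549 236.4890624 ]
 [  0.           0.           1.        ]]
{'time': 0.1, 'joint_positions': array([ 1.07090699e+00,  8.78529686e-02,  1.37206566e+00, -2.86202256e-05,
        1.68359557e+00, -1.03076198e-01]), 'qvel': array([ 0.00032006, -0.00122091, -0.00411719,  0.00041324, -0.00017452,
        0.00089189]), 'joint_torque': array([ 1.67704933e-03, -3.41252410e+01, -3.03301799e+01,  7.20139313e-02,
        3.04991647e-02, -8.59193028e-05]), 'tool_pos': array([0.21233306, 0.50683638, 0.20445559]), 'ee_rot': array([-3.14142323e+00,  1.91427851e-03,  1.17398015e+00]), 'wrist_force': array([-0.06881058,  0.12063952,  0.07013718]), 'wrist_torque': array([-0.01231164,  0.00582707, -0.05020305]), 'width': 0.09404962871337877}
```

```bash
python3 - <<'E'
s=open('h.py').read()
s=s.replace("def load","from scipy.spatial.transform import Rotation as R\ndef rm(s): return R.from_euler('xyz',np.array(s['rotation'])).as_matrix()\ndef load").replace("np.array(s['rotation'])@","rm(s)@").replace("np.array(s['rotation']).T","rm(s).T")
open('h.py','w').write(s)
E
python3 -c "
from h import *
s=load('top0.png');print(px2w(s,320,240,0),rm(s))"
```

```text
[0.52813911 0.05172576 0.        ] [[ 0.02313417 -0.99277092  0.11777397]
 [-0.99965143 -0.02447029 -0.00991123]
 [ 0.01272155 -0.11750362 -0.99299097]]
```

View pics/top0.png

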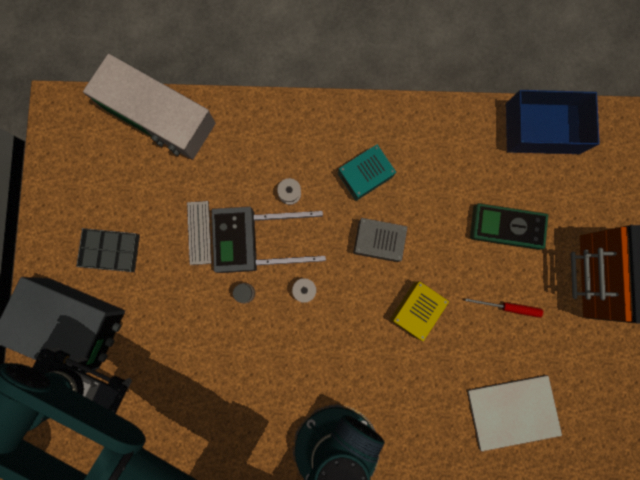

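View pics/scene0.png

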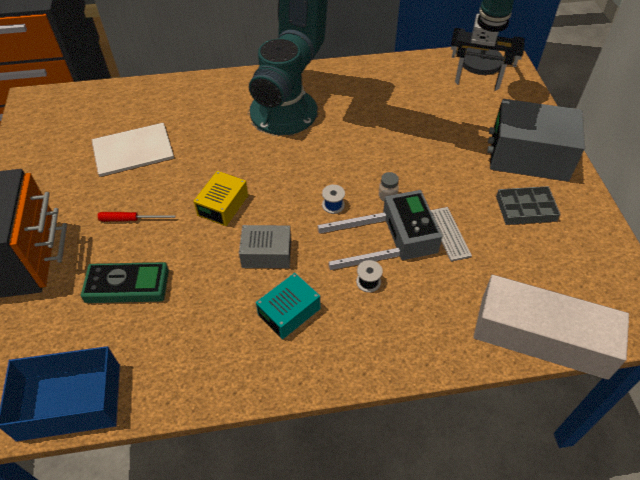

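Candidates with the module's shape in the top view are grey (381,240), teal (367,172) and yellow (421,312). The grey one fits the colours and lies before the lane's mouth. I'll confirm it in enlarged crops.

```bash
python3 - <<'E'
from h import *
s=load('top0.png')['color'][:,:,::-1]
cv2.imwrite('pics/c1.png',cv2.resize(s[180:300,230:420],None,fx=4.2,fy=4.2,interpolation=cv2.INTER_CUBIC))
s=load('scene0.png')['color'][:,:,::-1]
cv2.imwrite('pics/c2.png',cv2.resize(s[170:300,230:450],None,fx=3.6,fy=3.6,interpolation=cv2.INTER_CUBIC))
E
```

```text
(no output)
```

View pics/c1.png

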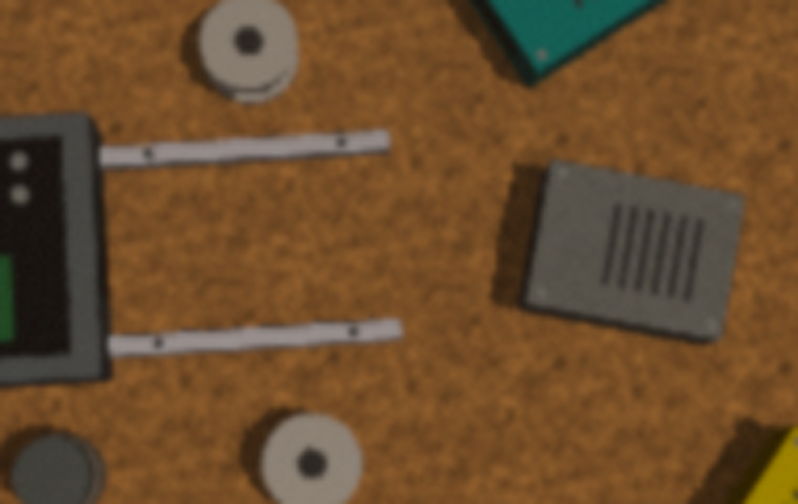

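View pics/c2.png

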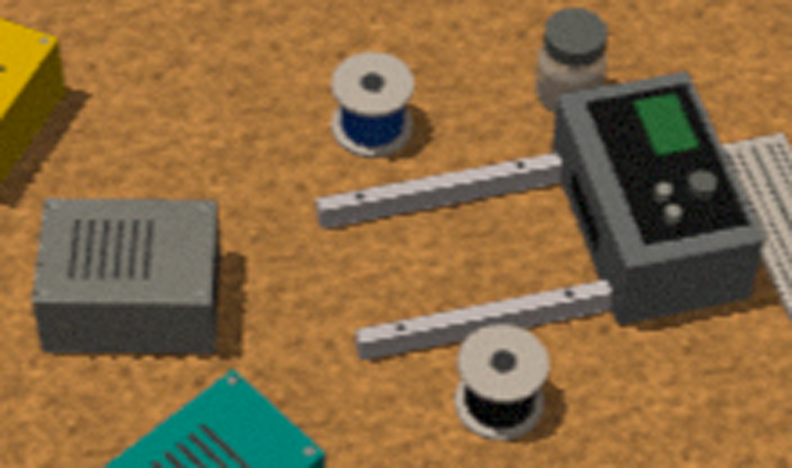

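```bash
cat > fit.py <<'E'
from h import *
from scipy.optimize import least_squares
def fit(obs,x0):  # obs: list of (s, [(u,v)], [(local xyz m)])
    def f(p):
        c,si=np.cos(p[2]),np.sin(p[2]); r=[]
        for s,uv,L in obs:
            for q,l in zip(uv,L):
                w=[p[0]+c*l[0]-si*l[1],p[1]+si*l[0]+c*l[1],l[2]]
                r+=list(w2px(s,w)-np.array(q))
        return np.array(r)
    o=least_squares(f,x0,loss='soft_l1'); return o.x,o.fun
M=lambda *a:[(x/1e3,y/1e3,.06) for x,y in a]
E
python3 - <<'E'
from fit import *
t=load('top0.png');sc=load('scene0.png')
T=lambda l:[(u/4.2+230-.4,v/4.2+180-.4) for u,v in l]
S=lambda l:[(u/3.6+230-.4,v/3.6+170-.4) for u,v in l]
mt=T([(553,160),(746,192),(720,336),(526,303)]); ml=M((45,60),(45,-60),(-45,-60),(-45,60))
ms=S([(45,200),(213,202),(216,302),(36,300)]); msl=M((-45,-60),(-45,60),(45,60),(45,-60))
for o in ([(t,mt,ml)],[(sc,ms,msl)],[(t,mt,ml),(sc,ms,msl)]):
    p,r=fit(o,[.5,-.05,0]);print(p,np.degrees(p[2]),np.abs(r).max().round(2))
D=lambda *a:[(x/1e3,y/1e3,.022) for x,y in a]
dt=T([(390,132),(390,150),(402,321),(402,338),(100,148),(100,167),(108,337),(108,355)]);dl=D((65,0),(53,0),(-53,0),(-65,0),(65,180),(53,180),(-53,180),(-65,180))
ds=S([(317,200),(322,211),(357,330),(362,343),(558,156),(604,281)]);dsl=D((-65,0),(-53,0),(53,0),(65,0),(-65,180),(53,180))
for o in ([(t,dt,dl)],[(sc,ds,dsl)],[(t,dt,dl),(sc,ds,dsl)]):
    p,r=fit(o,[.5,.05,0]);print(p,np.degrees(p[2]),r.round(1))
E
```

```text
[ 0.52951141 -0.10109781 -0.15434365] -8.843239657934589 0.75
[ 0.5320856  -0.0998055  -0.13971331] -8.004983190979015 1.46
[ 0.53030405 -0.10047811 -0.14919503] -8.548245672688386 1.73
[0.53786235 0.04272571 0.08134651] 4.660811887774736 [-0.2 -0.2  0.1  0.1 -0.3 -0.2 -0.1  0.4 -0.  -0.2  0.2 -0.1  0.1 -0.
  0.3  0.3]
[0.54255997 0.04252551 0.08096419] 4.638906602722683 [ 0.  -0.4 -0.3  0.1 -0.3  0.1 -0.5  0.5  0.2 -0.6  1.2  0. ]
[0.53950291 0.04279719 0.08462377] 4.848584643073265 [-0.3 -0.8 -0.  -0.6 -0.3 -0.8  0.  -0.3 -0.1 -0.6  0.1 -0.5  0.1 -0.4
  0.4 -0.1 -0.1 -1.3 -0.4 -0.8 -0.3 -0.9 -0.5 -0.6 -0.1 -1.7  1.  -1.2]
```

```bash
cat >> h.py <<'E'
def d2w(x,y,p=(.540,.0427,.0815)):
    c,s=np.cos(p[2]),np.sin(p[2]); x/=1e3;y/=1e3
    return np.array([p[0]+c*x-s*y,p[1]+s*x+c*y])
def w2d(w,p=(.540,.0427,.0815)):
    c,s=np.cos(p[2]),np.sin(p[2]);dx,dy=w[0]-p[0],w[1]-p[1]
    return np.array([c*dx+s*dy,-s*dx+c*dy])*1e3
def goto(x,y,z,yaw):
    "tool-frame shift (mm) and tool-z turn to reach dock xy(mm), z(m), yaw rel. dock"
    o=robot.get_obs();Rt=R.from_euler('xyz',o['ee_rot']); w=np.append(d2w(x,y),z)
    tgt=R.from_euler('xyz',[np.pi,0,yaw+.0815])
    print('t',round(o['time'],2),'dock now',w2d(o['tool_pos']).round(1),'z',o['tool_pos'][2].round(4),'yaw-d',(o['ee_rot'][2]-.0815).round(4),'F',o['wrist_force'].round(1),'w',round(o['width'],4))
    print('shift tool mm',(Rt.inv().apply(w-o['tool_pos'])*1e3).round(1),'rotvec',(Rt.inv()*tgt).as_rotvec().round(3))
E
python3 - <<'E'
from h import *
t=load('top0.png')
for n,q,z in [('yel',[(418,283),(448,300),(424,341),(394,322)],.06),('spA',[(304,290)],.05),('instr',[(32,279),(124,317),(100,360)],.12),('screw',[(464,298)],.01)]:
    for u,v in q: w=px2w(t,u,v,z);print(n,w.round(3),w2d(w).round(0))
goto(-115,-145,.2,np.pi/2)
E
```

```text
yel [ 0.42  -0.194  0.06 ] [-139. -226.]
yel [ 0.38  -0.269  0.06 ] [-185. -298.]
yel [ 0.278 -0.209  0.06 ] [-282. -229.]
yel [ 0.322 -0.135  0.06 ] [-231. -159.]
spA [0.396 0.09  0.05 ] [-140.   59.]
instr [0.407 0.731 0.12 ] [-77. 696.]
instr [0.323 0.509 0.12 ] [-178.  482.]
instr [0.224 0.557 0.12 ] [-273.  539.]
screw [ 0.385 -0.325  0.01 ] [-184. -354.]
t 0.1 dock now [-288.8  489.3] z 0.2045 yaw-d 1.0925 F [-0.1  0.1  0.1] w 0.094
shift tool mm [-483.1  446.2    5.3] rotvec [-0.001  0.002 -0.478]
```

```bash
python3 -m handwheel '{"delta_pos": [[0,0,-30],[-40,37,0],[-40,37,0],[-40,37,0],[-40,37,0],[-40,37,0],[-40,37,0],[-40,37,0]], "rotation": [[0,0,0],[0,0,0],[0,0,0],[0,0,0],[0,0,0],[0,0,0],[0,0,0],[0,0,0]], "claw": [-1,-0.7,-0.7,-0.7,-0.7,-0.7,-0.7,-0.7]}'
python3 -m handwheel '{"delta_pos": [[-40,37,0],[-40,37,0],[-40,37,0],[-40,37,0],[0,0,0],[0,0,0],[0,0,0],[0,0,0]], "rotation": [[0,0,0],[0,0,0],[0,0,0],[0,0,0],[0,0,-0.16],[0,0,-0.16],[0,0,-0.158],[0,0,0]], "claw": [-0.7,-0.7,-0.7,-0.7,-0.7,-0.7,-0.7,-0.7]}'
python3 -c "
from h import *
goto(-115,-145,.12,np.pi/2)
snap('wrist','w1.png');snap('top','top1.png')"
```

```text
time: 1.1
tool_pos: [0.3432, 0.1473, 0.2351]
ee_rot: [-3.142, -0.0, 1.174]
wrist_force: [-0.3, -0.0, -0.6]
width: 0.0797
time: 2.1
tool_pos: [0.4177, -0.0558, 0.235]
ee_rot: [-3.141, -0.0, 1.65]
wrist_force: [-0.5, -0.1, 0.7]
width: 0.08
t 2.1 dock now [-130.   -88.2] z 0.235 yaw-d 1.5684 F [-0.5 -0.1  0.7] w 0.08
shift tool mm [-56.8  15.2 114.9] rotvec [-0.001 -0.    -0.002]
```

View pics/w1.png

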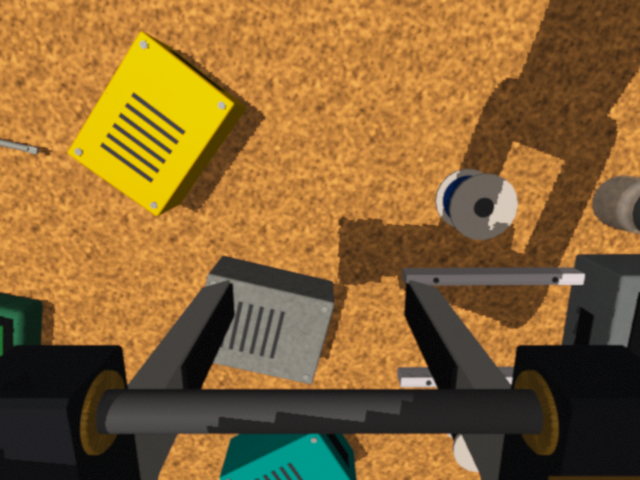

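View pics/top1.png

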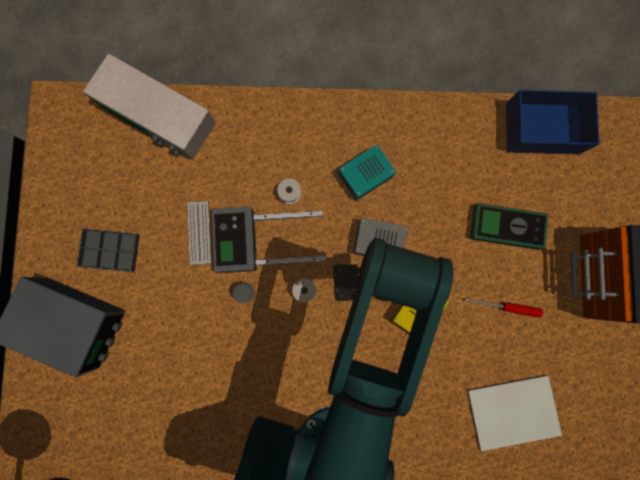

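```bash
python3 - <<'E'
from h import *
s=load('w1.png');print(s['eye'],s['rotation'],s['intrinsics'][0,0])
c=s['color'][:,:,::-1]
cv2.imwrite('pics/c3.png',cv2.resize(c[245:395,195:345],None,fx=4,fy=4,interpolation=cv2.INTER_CUBIC))
cv2.imwrite('pics/c4.png',cv2.resize(c[250:400,390:600],None,fx=3.8,fy=3.8,interpolation=cv2.INTER_CUBIC))
E
```

```text
[ 0.34102238 -0.06175679  0.41512129] [ 2.87626477e+00 -1.71639654e-03  1.65025035e+00] 412.7360369415952
```

View pics/c3.png

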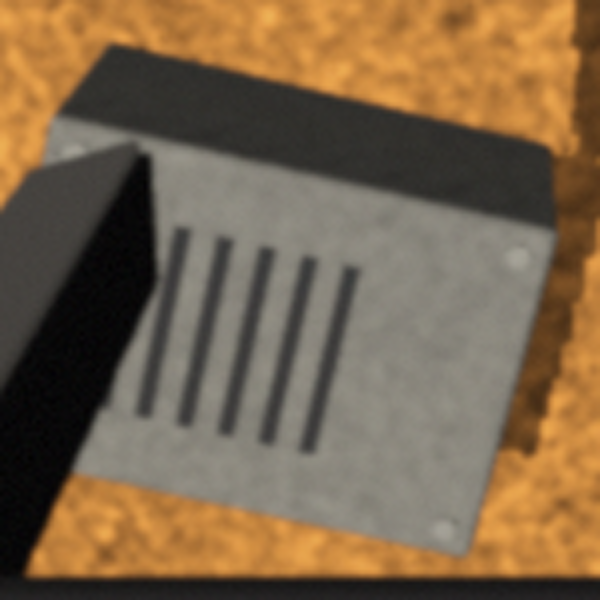

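View pics/c4.png

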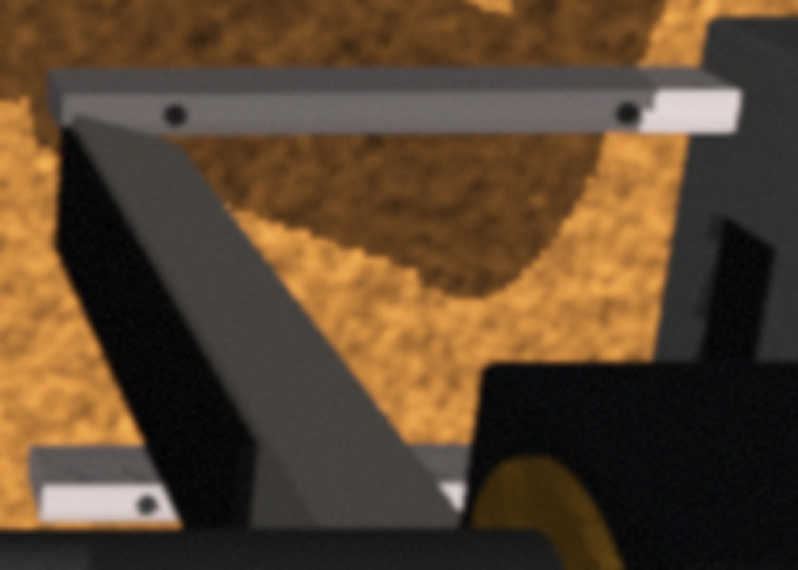

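```bash
python3 - <<'E'
from fit import *
s=load('w1.png')
C=lambda l:[(u/4+195-.4,v/4+245-.4) for u,v in l]
D=lambda l:[(u/3.8+390-.4,v/3.8+250-.4) for u,v in l]
m,r=fit([(s,C([(52,116),(556,230),(468,554),(112,44),(552,150)]),[(-.045,-.06,.06),(-.045,.06,.06),(.045,.06,.06),(-.045,-.06,0),(-.045,.06,0)])],[.53,-.1,-.15]);print(m,r.round(1))
d,r=fit([(s,D([(62,96),(741,90),(735,133),(40,486),(42,520)]),[(-.065,0,.022),(-.065,.18,.022),(-.053,.18,.022),(.053,0,.022),(.065,0,.022)])],[.54,.04,.08]);print(d,r.round(1))
print(w2d(m,d),np.degrees(m[2]-d[2]))
E
```

```text
[ 0.52890053 -0.10072992 -0.16275086] [-0.6  0.1  1.1  0.8  0.3  2.1 -0.7 -1.1 -0.  -1.9]
[0.53890164 0.0433229  0.08559857] [ 0.2 -0.4 -0.   0.1 -0.4 -0.1  0.7 -0.2 -0.4  0.6]
[ -22.28015451 -142.67035315] -14.229374127578224
```

```bash
sed -i 's/(.540,.0427,.0815)/(.539,.043,.083)/;s/\.0815/.083/g' h.py; grep -n "p=(" h.py; sed -i 's/(.540,.0427,.083)/(.539,.043,.083)/' h.py
python3 -c "
from h import *
goto(-115,-145,.02,np.pi/2)"
```

```text
14:def d2w(x,y,p=(.539,.043,.083)):
17:def w2d(w,p=(.539,.043,.083)):
t 2.2 dock now [-129.   -88.3] z 0.2352 yaw-d 1.5666 F [ 1.  -0.3  0.9] w 0.0801
shift tool mm [-56.7  14.4 215.2] rotvec [-0.    -0.    -0.004]
```

```bash
python3 -m handwheel '{"delta_pos": [[-28,7,0],[-28,7,0],[0,0,45],[0,0,45],[0,0,45],[0,0,40],[0,0,25],[0,0,15]], "rotation": [[0,0,-0.004],[0,0,0],[0,0,0],[0,0,0],[0,0,0],[0,0,0],[0,0,0],[0,0,0]], "claw": [-0.7,-0.7,-0.7,-0.7,-0.7,-0.7,-0.7,-0.7]}'
python3 -c "
from h import *
goto(-53,-145,.02,np.pi/2)
snap('wrist','w2.png');snap('scene','s2.png')"
```

```text
time: 3.2
tool_pos: [0.4356, -0.11, 0.0189]
ee_rot: [-3.14, -0.001, 1.655]
wrist_force: [-0.1, 0.5, 0.2]
width: 0.08
t 3.2 dock now [-115.7 -143.9] z 0.0189 yaw-d 1.5717 F [-0.1  0.5  0.2] w 0.08
shift tool mm [-1.1 62.7 -1.2] rotvec [-0.002 -0.001  0.001]
```

View pics/w2.png

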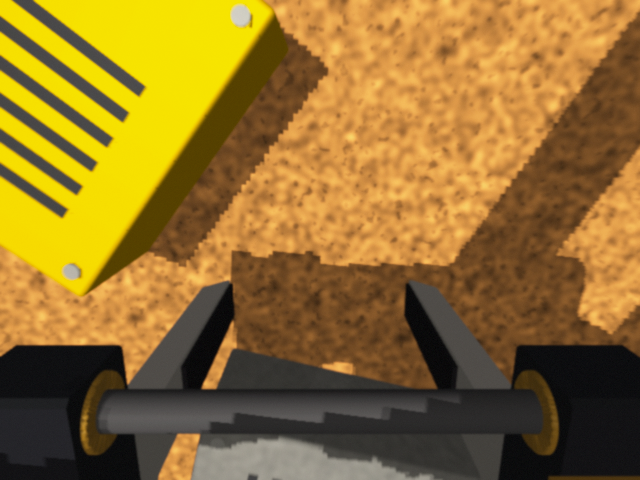

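View pics/s2.png

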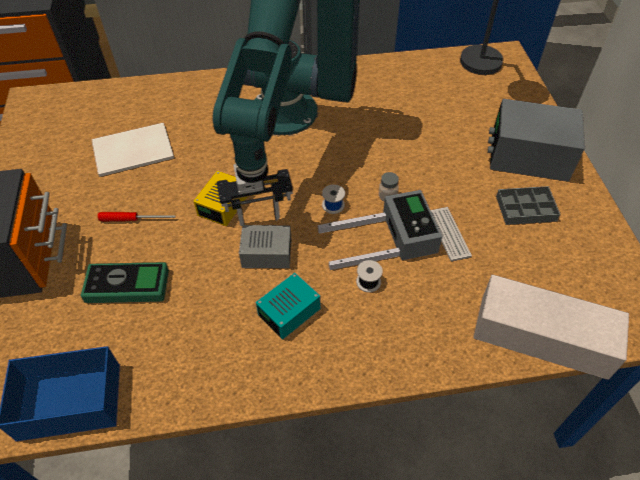

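```bash
python3 -m handwheel '{"delta_pos": [[8,0,0],[0,8,0],[0,8,0],[0,8,0],[0,7,0],[0,6,0],[0,6,0],[0,6,0]], "rotation": [[0,0,0],[0,0,0],[0,0,0],[0,0,0],[0,0,0],[0,0,0],[0,0,0],[0,0,0]], "claw": [-0.7,-0.7,-0.7,-0.7,-0.7,-0.7,-0.7,-0.7]}'
python3 -c "
from h import *
goto(-53,-137,.02,np.pi/2)
s=snap('scene','s3.png')
cv2.imwrite('pics/c5.png',cv2.resize(s['color'][170:300,210:430,::-1],None,fx=3.6,fy=3.6,interpolation=cv2.INTER_CUBIC))
"
```

```text
time: 4.3
tool_pos: [0.4848, -0.0983, 0.0202]
ee_rot: [-3.141, -0.0, 1.656]
wrist_force: [-1.6, -0.3, -0.0]
width: 0.0799
t 4.3 dock now [ -65.7 -136.3] z 0.0202 yaw-d 1.5728 F [-1.6 -0.3 -0. ] w 0.0799
shift tool mm [-0.7 12.7  0.2] rotvec [-0.    -0.     0.002]
```

View pics/c5.png

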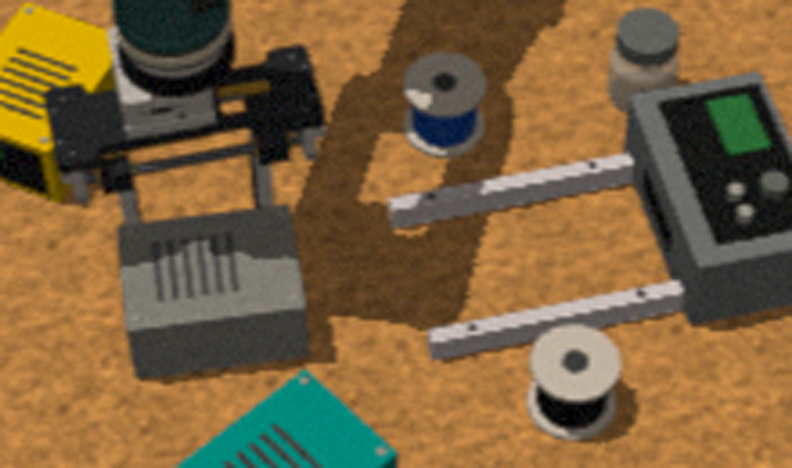

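```bash
cat > meas.py <<'E'
from fit import *
def rel(s,uv,off=(0,0),k=3.6,dock=None,rails=None,L=None):
    S=lambda l:[(u/k+off[0]-.4,v/k+off[1]-.4) for u,v in l]
    m,r=fit([(s,S(uv),L)],[.54,-.1,.08]);print('m',m,r.round(1))
    if rails:
        dock,r=fit([(s,S(rails[0]),rails[1])],[.54,.04,.08]);print('d',dock,r.round(1))
    print('module in dock',w2d(m,dock).round(1),np.degrees(m[2]-dock[2]).round(2))
E
python3 - <<'E'
from meas import *
s=load('s3.png')
L=[(-.045,-.06,.06),(-.045,.06,.06),(.045,.06,.06),(.045,-.06,.06),(.045,-.06,0),(.045,.06,0)]
RL=[(-.065,0,.022),(-.053,0,.022),(.053,0,.022),(.065,0,.022),(-.065,.18,.022),(.053,.18,.022)]
uv=[(118,224),(290,206),(306,305),(128,330),(140,378),(307,357)]
rel(s,uv,(210,170),3.6,None,([(388,202),(393,213),(428,331),(433,343),(631,156),(676,283)],RL),L)
rel(s,uv,(210,170),3.6,(.5425,.0425,.081),None,L)
t=load('top1.png')
w=px2w(t,351,199,.06);print('teal',w,w2d(w))
E
```

```text
m [ 0.54526956 -0.09387113  0.00404898] [-0.3 -0.2  0.3 -1.2  0.4  0.4 -0.4 -0.1 -1.1  0.6  1.1  0.1]
d [0.54348067 0.04193395 0.07896372] [ 0.2 -0.6 -0.1 -0.1 -0.2  0.2 -0.4  0.8 -0.2 -0.2  1.  -0.1]
module in dock [  -8.9 -135.5] -4.29
m [ 0.54526956 -0.09387113  0.00404898] [-0.3 -0.2  0.3 -1.2  0.4  0.4 -0.4 -0.1 -1.1  0.6  1.1  0.1]
module in dock [  -8.3 -136.1] -4.41
teal [ 0.62877798 -0.0236154   0.06      ] [ 83.94618058 -73.829093  ]
```

```bash
python3 -m handwheel '{"delta_pos": [[0,3,0],[0,3,0],[0,2,0],[0,2,0],[0,1.5,0],[0,1,0],[0,0,0],[0,0,0]], "rotation": [[0,0,0.002],[0,0,0],[0,0,0],[0,0,0],[0,0,0],[0,0,0],[0,0,0],[0,0,0]], "claw": [-0.7,-0.7,-0.7,-0.7,-0.7,-0.7,-0.7,-0.7]}'
python3 -c "
from h import *
goto(-53,-137,.02,np.pi/2)
s=snap('scene','s4.png')
cv2.imwrite('pics/c6.png',cv2.resize(s['color'][170:300,210:430,::-1],None,fx=3.6,fy=3.6,interpolation=cv2.INTER_CUBIC))
"
```

```text
time: 5.35
tool_pos: [0.4971, -0.0971, 0.0205]
ee_rot: [3.142, -0.0, 1.654]
wrist_force: [-2.3, 0.1, 0.8]
width: 0.0797
t 5.35 dock now [ -53.4 -136.1] z 0.0205 yaw-d 1.5712 F [-2.3  0.1  0.8] w 0.0797
shift tool mm [-0.9  0.4  0.5] rotvec [ 0. -0.  0.]
```

View pics/c6.png

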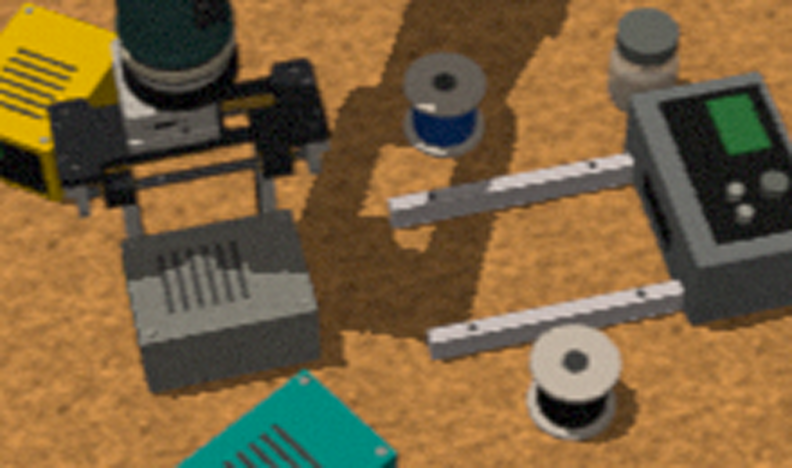

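```bash
python3 -m handwheel '{"delta_pos": [[0,-12,0],[0,-18,0],[0,0,-45],[0,0,-50],[0,0,-45],[-30,-40,0],[0,0,0],[0,0,0]], "rotation": [[0,0,0],[0,0,0],[0,0,0],[0,0,0],[0,0,0],[0,0,0],[0,0,0.18],[0,0,0.18]], "claw": [-0.7,-0.7,-0.7,-0.7,-0.06,-0.06,-0.06,-0.06]}'
python3 -m handwheel '{"delta_pos": [[0,0,0],[0,0,0],[0,0,0],[0,0,0],[0,0,0],[0,0,0],[0,0,0],[0,0,0]], "rotation": [[0,0,0.18],[0,0,0.18],[0,0,0.18],[0,0,0.18],[0,0,0.18],[0,0,0.18],[0,0,0.131],[0,0,0]], "claw": [-0.06,-0.06,-0.06,-0.06,-0.06,-0.06,-0.06,-0.06]}'
python3 -c "
from h import *
goto(0,-245,.16,0)
s=snap('wrist','w5.png')
s=snap('top','t5.png')
cv2.imwrite('pics/c7.png',cv2.resize(s['color'][190:290,240:420,::-1],None,fx=4.4,fy=4.4,interpolation=cv2.INTER_CUBIC))
s=snap('scene','s5.png')
cv2.imwrite('pics/c8.png',cv2.resize(s['color'][170:300,210:430,::-1],None,fx=3.6,fy=3.6,interpolation=cv2.INTER_CUBIC))
"
```

```text
time: 6.4
tool_pos: [0.4295, -0.1334, 0.161]
ee_rot: [3.139, -0.0, 1.287]
wrist_force: [-0.7, -0.7, -0.4]
width: 0.0501
time: 7.4
tool_pos: [0.4297, -0.133, 0.1606]
ee_rot: [3.141, -0.001, 0.084]
wrist_force: [0.2, 0.4, 0.1]
width: 0.0497
t 7.4 dock now [-123.5 -166.3] z 0.1606 yaw-d 0.0015 F [0.2 0.4 0.1] w 0.0497
shift tool mm [123.4  78.9   0.8] rotvec [ 0.    -0.001  0.001]
```

View pics/c7.png

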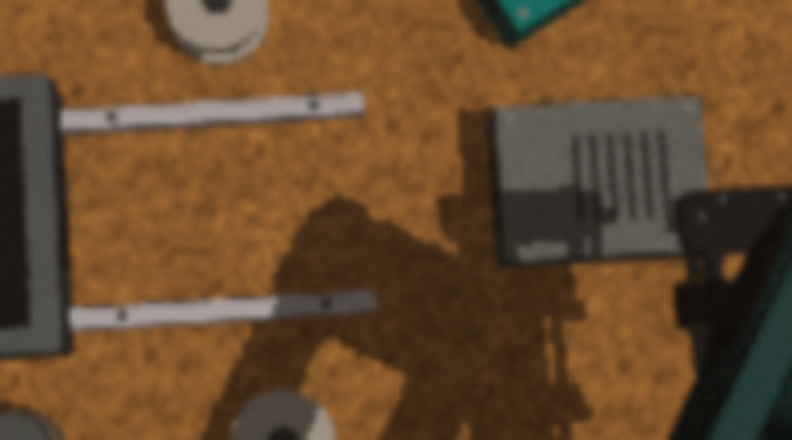

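View pics/c8.png

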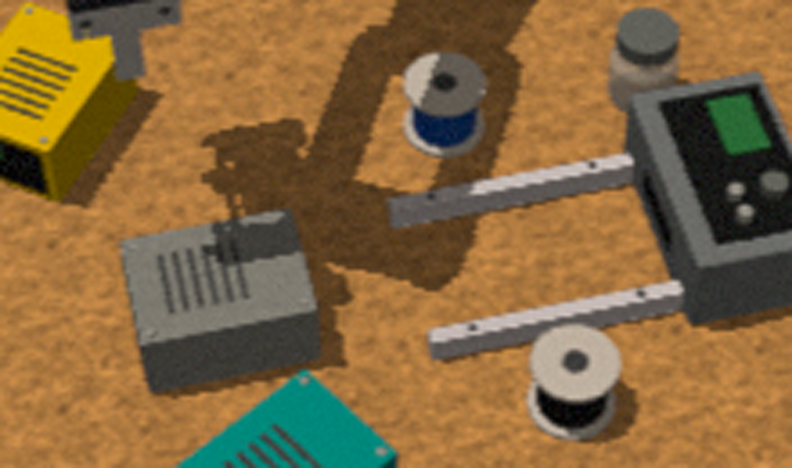

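View pics/w5.png

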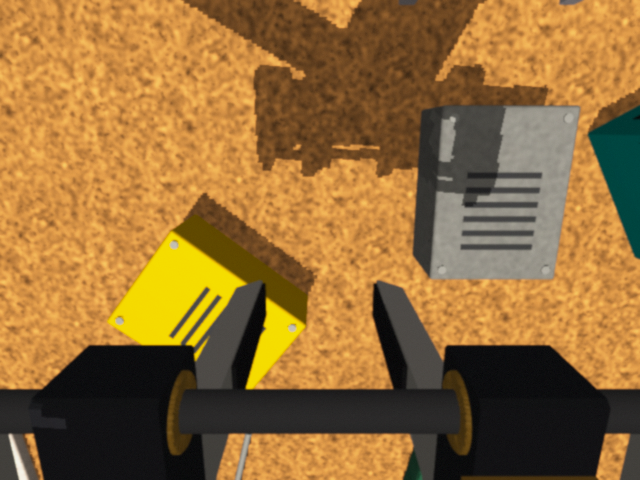

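```bash
python3 - <<'E'
from meas import *
t=load('t5.png')
RL=[(.065,0,.022),(.053,0,.022),(-.053,0,.022),(-.065,0,.022),(.065,.18,.022),(.053,.18,.022),(-.053,.18,.022),(-.065,.18,.022)]
rel(t,[(496,107),(698,96),(502,262)],(240,190),4.4,None,([(364,93),(364,112),(376,293),(376,312),(62,112),(62,131),(70,310),(70,329)],RL),[(.045,.06,.06),(.045,-.06,.06),(-.045,.06,.06)])
L=[(-.045,-.06,.06),(-.045,.06,.06),(.045,.06,.06),(.045,-.06,.06),(.045,-.06,0),(.045,.06,0)]
RL=[(-.065,0,.022),(-.053,0,.022),(.053,0,.022),(.065,0,.022),(-.065,.18,.022),(.053,.18,.022)]
rel(load('s5.png'),[(122,240),(288,211),(317,307),(146,338),(155,392),(319,358)],(210,170),3.6,None,([(388,202),(393,213),(428,331),(433,343),(631,156),(676,283)],RL),L)
rel(load('w5.png'),[(449.4,106.4),(579.4,107.4),(553.4,277.4),(432.4,278.4)],(0,0),1,(.539,.043,.083),None,[(-.045,.06,.06),(.045,.06,.06),(.045,-.06,.06),(-.045,-.06,.06)])
E
```

```text
m [ 0.55025428 -0.0890092   0.07537652] [-0.7 -0.1  0.5  0.1  0.1  0. ]
d [0.53771898 0.04266719 0.0823331 ] [-0.1  0.2  0.2  0.4 -0.  -0.3  0.3 -0.  -0.3 -0.3 -0.1 -0.  -0.1 -0.1
  0.1  0.2]
module in dock [   1.7 -132.3] -0.4
m [ 0.5525851  -0.08928623  0.09433125] [-0.8 -0.6  1.1 -2.   0.9 -0.  -1.2  1.5 -1.2  0.5  1.2 -0.1]
d [0.54348067 0.04193395 0.07896372] [ 0.2 -0.6 -0.1 -0.1 -0.2  0.2 -0.4  0.8 -0.2 -0.2  1.  -0.1]
module in dock [  -1.3 -131.5] 0.88
m [ 0.55228689 -0.09030763  0.07296189] [-3.4 -1.3  5.4 -0.6  1.5  3.8 -1.7  1.4]
module in dock [   2.2 -134. ] -0.58
```

```bash
python3 -m handwheel '{"delta_pos": [[40,22,0],[42,22,0],[42,21,0],[0,0,45],[0,0,45],[0,0,30],[0,0,12],[0,0,9]], "rotation": [[0,0,0.001],[0,0,0],[0,0,0],[0,0,0],[0,0,0],[0,0,0],[0,0,0],[0,0,0]], "claw": [-0.06,-0.06,-0.06,-0.06,-0.06,-0.06,-0.06,-0.06]}'
python3 -c "
from h import *
goto(0,-202,.02,0)
s=snap('wrist','w6.png')
s=snap('scene','s6.png')
cv2.imwrite('pics/c9.png',cv2.resize(s['color'][170:300,210:430,::-1],None,fx=3.6,fy=3.6,interpolation=cv2.INTER_CUBIC))
"
```

```text
time: 8.55
tool_pos: [0.5593, -0.1878, 0.0197]
ee_rot: [3.141, -0.001, 0.083]
wrist_force: [-0.1, 0.2, -0.0]
width: 0.0498
t 8.55 dock now [   1.1 -231.7] z 0.0197 yaw-d -0.0005 F [-0.1  0.2 -0. ] w 0.0498
shift tool mm [ -1.1 -29.7  -0.3] rotvec [ 0.    -0.001 -0.   ]
```

View pics/w6.png

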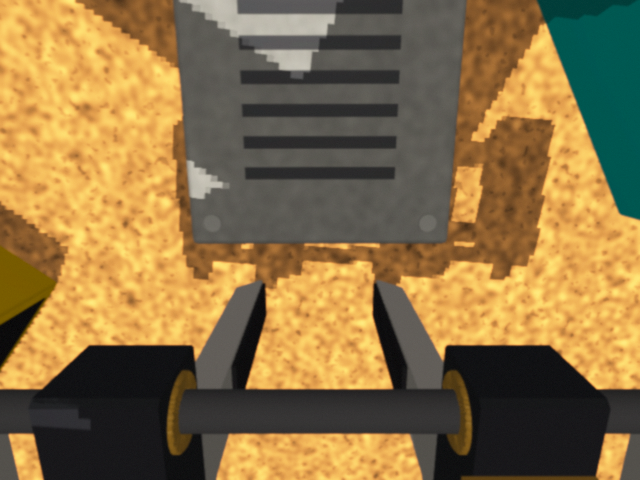

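View pics/c9.png

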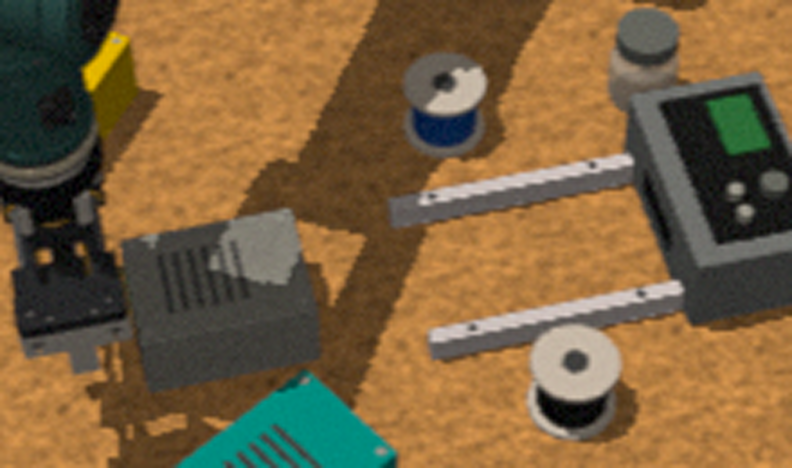

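```bash
python3 -m handwheel '{"delta_pos": [[0,-12,0],[0,-10,0],[0,-7,0],[0,-7,0],[0,-8,0],[0,-9,0],[0,-9,0],[0,-8,0]], "rotation": [[0,0,0],[0,0,0],[0,0,0],[0,0,0],[0,0,0],[0,0,0],[0,0,0],[0,0,0]], "claw": [-0.06,-0.06,-0.06,-0.06,-0.06,-0.06,-0.06,-0.06]}'
python3 -c "
from h import *
goto(0,52,.02,0)
s=snap('wrist','w7.png')
s=snap('top','t7.png')
cv2.imwrite('pics/c10.png',cv2.resize(s['color'][190:290,240:420,::-1],None,fx=4.4,fy=4.4,interpolation=cv2.INTER_CUBIC))
"
```

```text
time: 9.65
tool_pos: [0.553, -0.1173, 0.0195]
ee_rot: [3.142, -0.0, 0.082]
wrist_force: [0.3, -3.4, 2.6]
width: 0.0497
t 9.65 dock now [   0.7 -160.9] z 0.0195 yaw-d -0.0009 F [ 0.3 -3.4  2.6] w 0.0497
shift tool mm [  -0.8 -212.9   -0.5] rotvec [ 0.    -0.    -0.001]
```

View pics/w7.png

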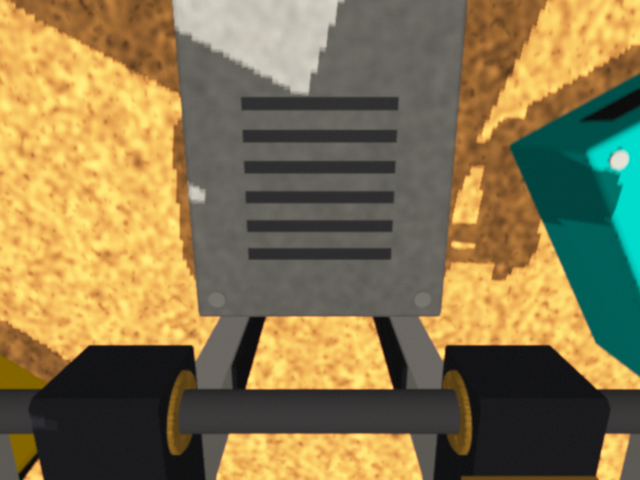

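View pics/c10.png

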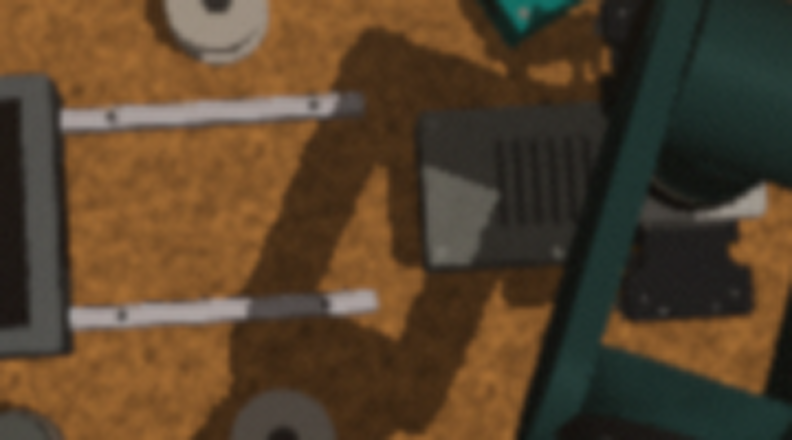

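```bash
python3 - <<'E'
from h import *
t=load('t7.png'); d=(.53772,.04267,.0823)
for u,v in [(419,113),(426,268)]:
    print(w2d(px2w(t,u/4.4+240-.4,v/4.4+190-.4,.06),d))
E
```

```text
[ 45.81314468 -29.71879141]
[-43.78472991 -27.97918682]
```

```bash
python3 -m handwheel '{"delta_pos": [[0,-6,0],[0,-8,0],[0,-8,0],[0,-8,0],[0,-8,0],[0,-8,0],[0,-8,0],[0,-6,0]], "rotation": [[0,0,0],[0,0,0],[0,0,0],[0,0,0],[0,0,0],[0,0,0],[0,0,0],[0,0,0]], "claw": [-0.06,-0.06,-0.06,-0.06,-0.06,-0.06,-0.06,-0.06]}'
python3 -c "
from h import *
goto(0,52,.02,0)
s=snap('scene','s8.png')
cv2.imwrite('pics/c11.png',cv2.resize(s['color'][170:300,240:460,::-1],None,fx=3.6,fy=3.6,interpolation=cv2.INTER_CUBIC))
s=snap('top','t8.png')
cv2.imwrite('pics/c12.png',cv2.resize(s['color'][190:290,230:410,::-1],None,fx=4.4,fy=4.4,interpolation=cv2.INTER_CUBIC))
"
```

```text
time: 10.75
tool_pos: [0.5481, -0.0574, 0.0195]
ee_rot: [-3.141, -0.0, 0.082]
wrist_force: [0.2, -1.4, -1.5]
width: 0.0501
t 10.75 dock now [   0.7 -100.8] z 0.0195 yaw-d -0.0008 F [ 0.2 -1.4 -1.5] w 0.0501
shift tool mm [  -0.8 -152.8   -0.5] rotvec [-0.    -0.    -0.001]
```

View pics/c11.png

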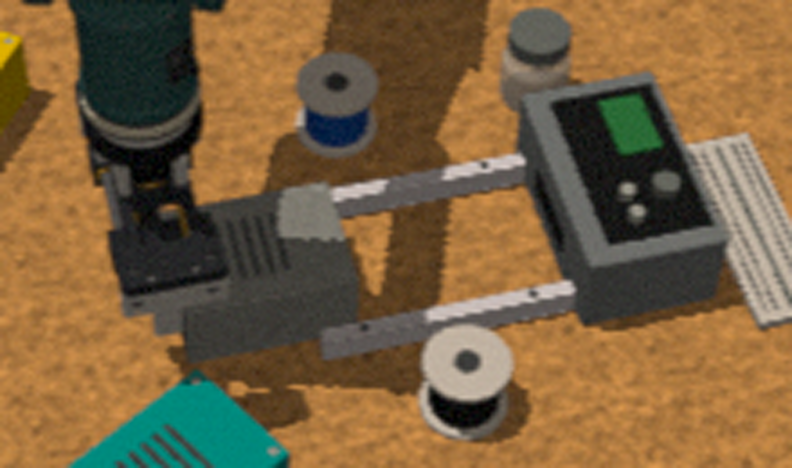

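View pics/c12.png

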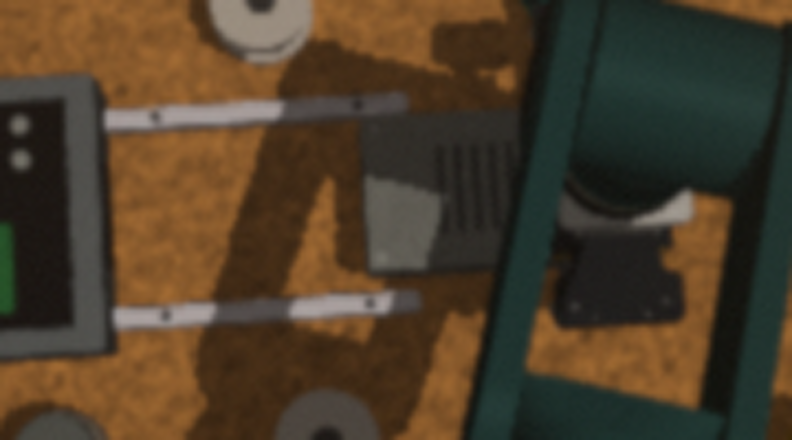

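```bash
python3 - <<'E'
from h import *
t=load('t8.png'); d=(.53772,.04267,.0823)
for u,v in [(363,117),(370,272)]:
    print(w2d(px2w(t,u/4.4+230-.4,v/4.4+190-.4,.06),d))
E
```

```text
[46.78223194 27.94595125]
[-42.75087418  29.1955071 ]
```

```bash
python3 -m handwheel '{"delta_pos": [[-0.3,-7,0],[-0.3,-9,0],[-0.3,-10,0],[-0.3,-10,0],[-0.3,-10,0],[0,-10,0],[0,-9,0],[0,-6,0]], "rotation": [[0,0,0],[0,0,0],[0,0,0],[0,0,0],[0,0,0],[0,0,0],[0,0,0],[0,0,0]], "claw": [-0.06,-0.06,-0.06,-0.06,-0.06,-0.06,-0.06,-0.06]}'
python3 -c "
from h import *
goto(0,52,.02,0)
s=snap('scene','s9.png')
cv2.imwrite('pics/c13.png',cv2.resize(s['color'][170:300,240:460,::-1],None,fx=3.6,fy=3.6,interpolation=cv2.INTER_CUBIC))
s=snap('top','t9.png')
cv2.imwrite('pics/c14.png',cv2.resize(s['color'][190:290,230:410,::-1],None,fx=4.4,fy=4.4,interpolation=cv2.INTER_CUBIC))
"
```

```text
time: 11.85
tool_pos: [0.5409, 0.0132, 0.0196]
ee_rot: [3.141, -0.0, 0.082]
wrist_force: [0.9, -2.9, 2.2]
width: 0.0499
t 11.85 dock now [ -0.6 -29.9] z 0.0196 yaw-d -0.0006 F [ 0.9 -2.9  2.2] w 0.0499
shift tool mm [  0.6 -81.9  -0.4] rotvec [ 0.    -0.    -0.001]
```

View pics/c13.png

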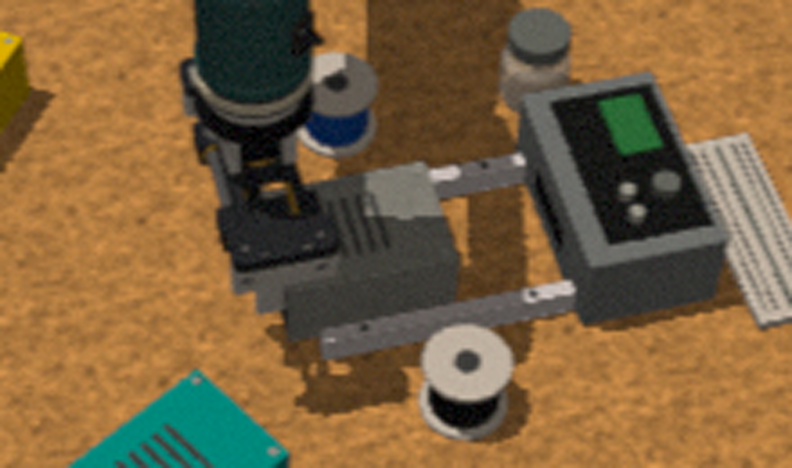

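View pics/c14.png

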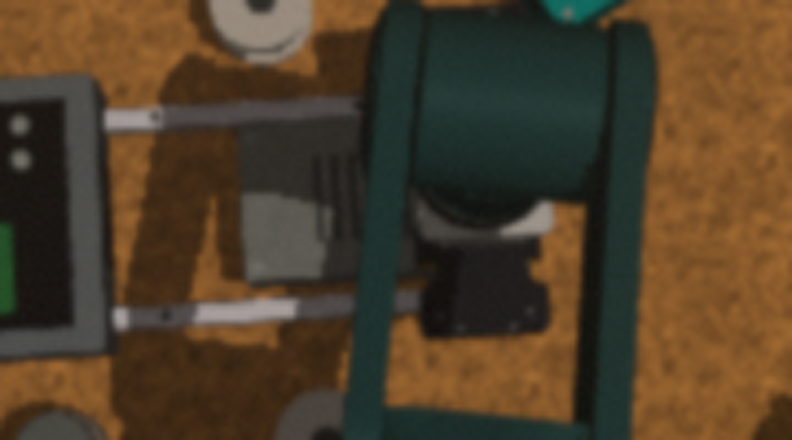

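```bash
python3 - <<'E'
from h import *
t=load('t9.png'); d=(.53772,.04267,.0823)
for u,v in [(238,125),(244,281)]:
    print(w2d(px2w(t,u/4.4+230-.4,v/4.4+190-.4,.06),d))
E
```

```text
[46.24998355 99.98398734]
[-43.71019349 101.2209325 ]
```

```bash
python3 -m handwheel '{"delta_pos": [[0,-7,0],[0,-10,0],[0,-11,0],[0,-11,0],[0,-11,0],[0,-10,0],[0,-7,0],[0,-3,0]], "rotation": [[0,0,0],[0,0,0],[0,0,0],[0,0,0],[0,0,0],[0,0,0],[0,0,0],[0,0,0]], "claw": [-0.06,-0.06,-0.06,-0.06,-0.06,-0.06,-0.06,-0.06]}'
python3 -c "
from h import *
goto(0,52,.02,0)
s=snap('wrist','w10.png')
s=snap('top','t10.png')
cv2.imwrite('pics/c15.png',cv2.resize(s['color'][190:290,230:410,::-1],None,fx=4.4,fy=4.4,interpolation=cv2.INTER_CUBIC))
"
```

```text
time: 12.95
tool_pos: [0.5349, 0.0829, 0.0194]
ee_rot: [3.142, 0.0, 0.083]
wrist_force: [-0.5, -1.8, -0.6]
width: 0.0498
t 12.95 dock now [-0.8 40.1] z 0.0194 yaw-d -0.0005 F [-0.5 -1.8 -0.6] w 0.0498
shift tool mm [  0.8 -11.9  -0.6] rotvec [ 0.  0. -0.]
```

View pics/w10.png

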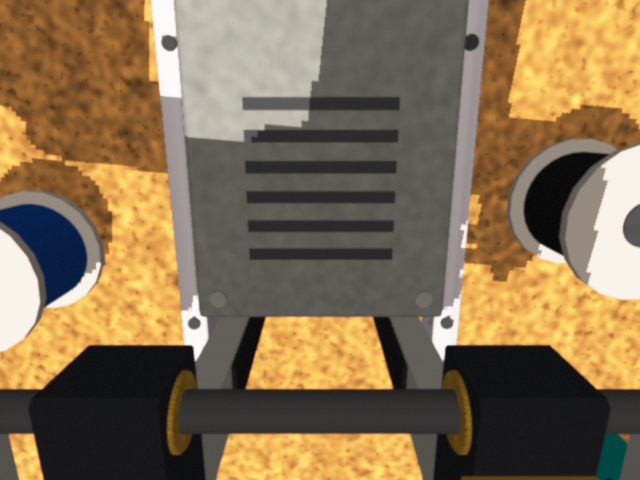

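View pics/c15.png

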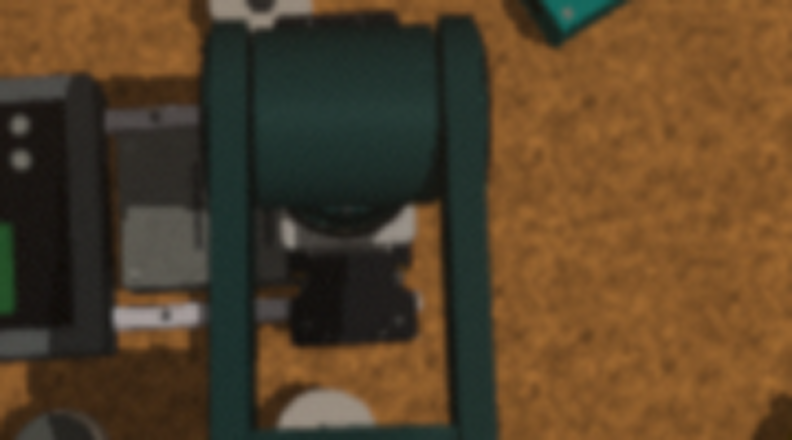

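```bash
python3 -m handwheel '{"delta_pos": [[0,-2,0],[0,-2,0],[0,-2,0],[0,-1.5,0],[0,-1,0],[0,-0.5,0],[0,-0.5,0],[0,0,0]], "rotation": [[0,0,0],[0,0,0],[0,0,0],[0,0,0],[0,0,0],[0,0,0],[0,0,0],[0,0,0]], "claw": [-0.06,-0.06,-0.06,-0.06,-0.06,-0.06,-0.06,-0.06]}'
python3 -m handwheel '{"delta_pos": [[0,-0.5,0],[0,-0.5,0],[0,-0.5,0],[0,-0.3,0],[0,0,0],[0,0,0],[0,0,0],[0,0,0]], "rotation": [[0,0,0],[0,0,0],[0,0,0],[0,0,0],[0,0,0],[0,0,0],[0,0,0],[0,0,0]], "claw": [-0.06,-0.06,-0.06,-0.06,-0.06,-0.06,-0.06,-0.06]}'
python3 -c "
from h import *
goto(0,52,.02,0)"
```

```text
time: 14.05
tool_pos: [0.5342, 0.092, 0.0194]
ee_rot: [-3.141, 0.0, 0.082]
wrist_force: [-0.1, -1.4, -0.5]
width: 0.05
time: 15.05
tool_pos: [0.5343, 0.0924, 0.0195]
ee_rot: [3.139, -0.0, 0.082]
wrist_force: [0.7, -6.0, -1.1]
width: 0.0499
t 15.05 dock now [-0.6 49.6] z 0.0195 yaw-d -0.0009 F [ 0.7 -6.  -1.1] w 0.0499
shift tool mm [ 0.6 -2.4 -0.5] rotvec [ 0.002 -0.    -0.001]
```

```bash
python3 -m handwheel '{"delta_pos": [[0,-0.5,0],[0,-0.5,0],[0,-0.5,0],[0,-0.5,0],[0,0,0],[0,0,0],[0,0,0],[0,0,0]], "rotation": [[0,0,0],[0,0,0],[0,0,0],[0,0,0],[0,0,0],[0,0,0],[0,0,0],[0,0,0]], "claw": [-0.06,-0.06,-0.06,-0.06,-0.06,-0.06,-0.06,-0.06]}'
python3 -c "
from h import *
goto(0,52,.02,0)
s=snap('scene','s11.png')
cv2.imwrite('pics/c16.png',cv2.resize(s['color'][170:300,240:460,::-1],None,fx=3.6,fy=3.6,interpolation=cv2.INTER_CUBIC))
s=snap('top','t11.png')
cv2.imwrite('pics/c17.png',cv2.resize(s['color'][190:290,230:410,::-1],None,fx=4.4,fy=4.4,interpolation=cv2.INTER_CUBIC))
"
```

```text
time: 16.05
tool_pos: [0.5345, 0.0924, 0.0196]
ee_rot: [3.136, -0.0, 0.082]
wrist_force: [0.8, -11.3, -1.2]
width: 0.0496
t 16.05 dock now [-0.4 49.6] z 0.0196 yaw-d -0.0008 F [  0.8 -11.3  -1.2] w 0.0496
shift tool mm [ 0.4 -2.4 -0.5] rotvec [ 0.006 -0.    -0.001]
```

View pics/c16.png

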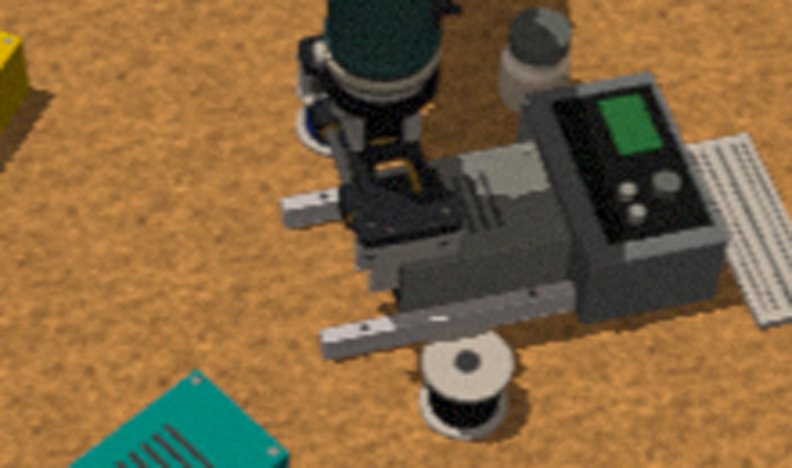

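View pics/c17.png

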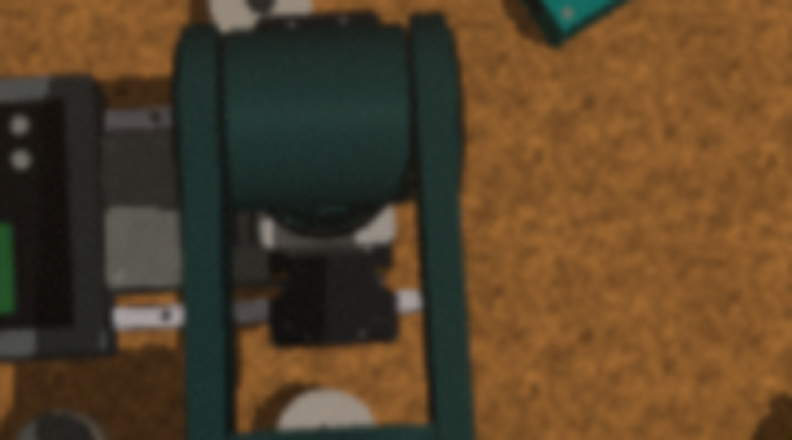

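Force is rising with no motion, so the module is seated on the head. I'll back off straight, then lift clear.

```bash
python3 -m handwheel '{"delta_pos": [[0,4,0],[0,10,0],[0,18,0],[0,0,-40],[0,0,-50],[0,0,-50],[0,40,-30],[-30,50,0]], "rotation": [[0,0,0],[0,0,0],[0,0,0],[0,0,0],[0,0,0],[0,0,0],[0,0,0],[0,0,0]], "claw": [-0.06,-0.06,-0.06,-0.06,-0.06,-0.06,-0.06,-0.06]}'
python3 -m handwheel '{"delta_pos": [[-30,50,0],[-30,50,0],[-30,30,0],[0,0,0],[0,0,0],[0,0,0],[0,0,0],[0,0,0]], "rotation": [[0,0,0],[0,0,0],[0,0,0],[0,0,0],[0,0,0],[0,0,0],[0,0,0],[0,0,0]], "claw": [-0.06,-0.06,-0.06,-0.06,-0.06,-0.06,-0.06,-0.06]}'
python3 -c "
from h import *
goto(0,52,.02,0)
s=snap('scene','s12.png')
cv2.imwrite('pics/c18.png',cv2.resize(s['color'][170:300,240:460,::-1],None,fx=3.6,fy=3.6,interpolation=cv2.INTER_CUBIC))
s=snap('top','t12.png')
cv2.imwrite('pics/c19.png',cv2.resize(s['color'][180:300,180:370,::-1],None,fx=4.2,fy=4.2,interpolation=cv2.INTER_CUBIC))
"
```

```text
time: 17.15
tool_pos: [0.5165, -0.0298, 0.1933]
ee_rot: [3.14, -0.008, 0.084]
wrist_force: [-0.2, -0.2, -0.2]
width: 0.0499
time: 18.15
tool_pos: [0.4354, -0.1648, 0.1894]
ee_rot: [-3.141, 0.0, 0.083]
wrist_force: [0.2, -0.3, 0.3]
width: 0.0495
t 18.15 dock now [-120.5 -198.4] z 0.1894 yaw-d 0.0004 F [ 0.2 -0.3  0.3] w 0.0495
shift tool mm [ 120.6 -250.4  169.4] rotvec [-0.  0.  0.]
```

View pics/c18.png

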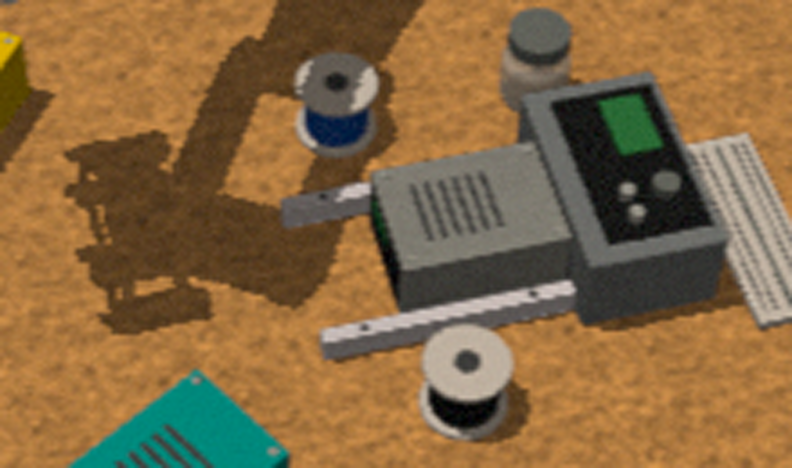

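View pics/c19.png

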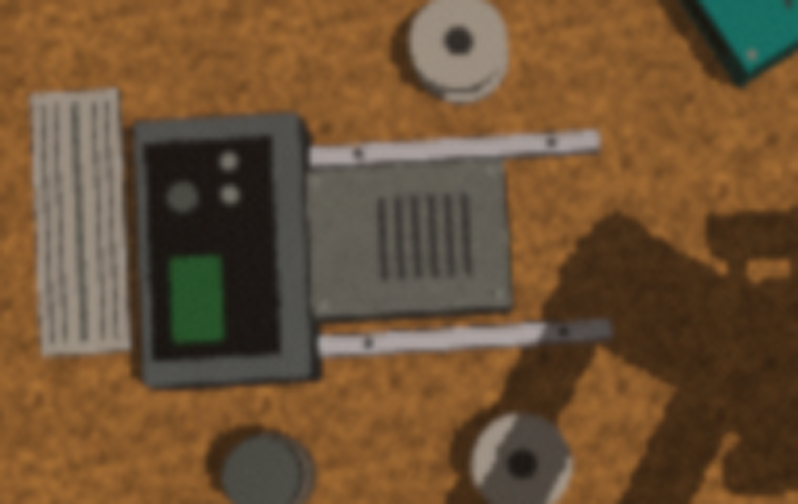

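View pics/t12.png

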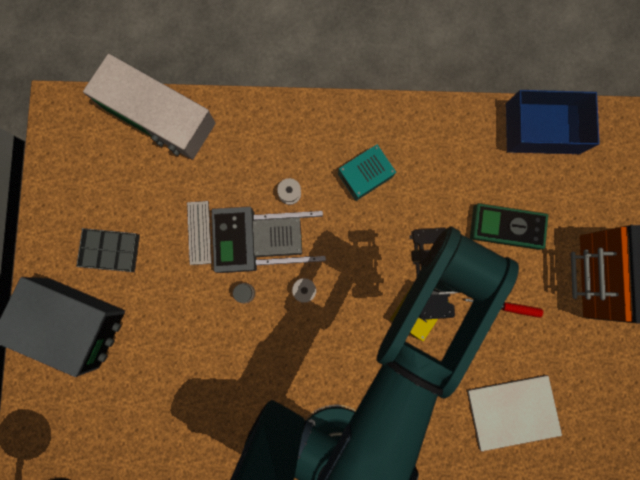

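```bash
python3 - <<'E'
from meas import *
RL=[(.065,0,.022),(.053,0,.022),(-.053,0,.022),(-.065,0,.022)]
rel(load('t12.png'),[(504,160),(511,307),(308,170),(314,315)],(180,180),4.2,(.53772,.04267,.0823),None,[(.045,-.06,.06),(-.045,-.06,.06),(.045,.06,.06),(-.045,.06,.06)])
L=[(-.045,-.06,.06),(.045,.06,.06),(.045,-.06,.06),(.045,-.06,0)]
rel(load('s12.png'),[(372,172),(570,238),(397,266),(404,306)],(240,170),3.6,(.5435,.0419,.079),None,L)
t=load('t12.png')
c0=load('top0.png')['color'].astype(int);c1=t['color'].astype(int)
d=np.abs(c0-c1).sum(2)
for n,u,v in[('spB',289,190),('spA',304,290),('jar',242,293),('bb',199,233),('tray',108,250),('meter',510,226),('teal',367,172)]: print(n,np.median(d[v-12:v+12,u-12:u+12]))
E
```

```text
m [0.52891623 0.16139318 0.07268014] [ 0.4 -0.3  0.4  0.2 -0.3 -0.4 -0.5  0.6]
module in dock [  1. 119.] -0.55
m [0.52949533 0.16201845 0.04723566] [-0.2 -2.   0.4 -0.1  0.9 -0.1 -1.9  3.1]
module in dock [ -4.5 120.8] -1.82
spB 49.0
spA 117.0
jar 29.0
bb 47.0
tray 25.0
meter 12.0
teal 28.0
```

```bash
python3 -c "
from bench import robot
print(robot.close_job())"
```

```text
the job is handed in; nothing more can be done
None
```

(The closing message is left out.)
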